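# Refit the hob's control knob and hold it pressed in

### The arm

A 7-joint arm with a two-finger parallel gripper is mounted at the origin on the work surface. World frame = base frame: x ahead of the robot, y to its left, z up, the work surface at z = 0. Lengths are in m, angles in rad, forces in N, time in s.
With the tool pointing down it reaches from about 0.4 to 0.85 m from the base axis. Payload 10.4 kg.
Tool frame: the origin (TCP) lies at the very end of the fingers, on their centre line; the grasp point (between the pads) lies 19 mm behind it; y points along the fingers, z is the direction in which the jaws open and shut, and the axes are right-handed (so a half turn about y gives the same grasp; the last joint's range is limited). The gripper opens to 87 mm and grips with 3 to 60 N. Pads are 19 mm wide; open, the fingers measure 117 mm over their backs; the gripper's body (75 mm by 190 mm) begins 51 mm behind the grasp point.
Start: joints at [1.188, 0.332, -0.065, 1.46, 0.022, 1.35, -0.088], TCP at [0.22, -0.585, 0.223] pointing down, gripper open.
Joint ranges: [-2.6, 2.6], [-0.5, 2.12], [-1.47, 1.34], [0.16, 2.42], [-1.27, 4.41], [0.06, 2.06], [-2.6, 2.6]. Speed limits (rad/s): [2.22, 2.22, 2.79, 2.79, 3.14, 3.14, 3.14].

### API

Orientations are given as a rotation vector (axis times angle).
In Python, from bench import bot, cams, outline_of, mark_of gives the robot as it stands. The module is installed in compiled form; this text tells all that it offers.
- The arm moves only by the shell command python3 -m creep 'ROWS' [OPENING] [FORCE]. ROWS is a JSON object of lists of equal length, an entry for each row: "linear": the shift along the tool's x, y, z in m, a list of three; "yaw": the turn about the tool's y in rad. In form: {"linear": [[tx, ty, tz], ...], "yaw": [yaw, ...]}. A call has 1 to 10 rows; each row is the pose to reach, as a shift and turn from the pose commanded when the call began, along the tool's axes at that moment; what a row does not reach only later rows make up. A row lasts 1/10 s, in which the tool goes at most 50 mm and 8.59 degrees, less where a joint would pass 70% of its speed; a pose out of reach is approached as far as the arm can. A call with a gripper value outside its range is refused whole. OPENING is the opening, from 0 (shut) to 1 (fully open), set as the call begins (- or left out, the last holds). The fingers move at their own pace and stop on an object; FORCE is the grip in N (left out, the last holds). Time passes only in rows, so rows that repeat a pose let the fingers close. It gives the time, the measured TCP pose, the force and the opening at its end, in the units of the state.
- bot.get_state(): the state, without advancing time (a new reading comes with each control period).
- cams.capture(name): name is "scene" or "top" or "wrist"; returns (picture, depth): 400x640x3 uint8, red, green, blue; 400x640 float32, m along the optical axis (not along the pixel's ray), 0 where there is no reading.
- cams.calibration(name): a dict with "fovy" (degrees; the focal length in pixels is half the picture's height over the tangent of half this angle, whatever the lens; pixels are square), "cx", "cy" (the principal point, pixels), "pose" (4x4, takes a point from camera to world coordinates); the wrist camera has in their place "T_tool_cam" (4x4, takes a point from camera to tool coordinates, whose origin is the TCP and whose axes are the tool frame's). Camera axes: x right, y down, z forward; pixel columns grow to the right and rows downward; lengths in m; the calibration is good to about 2 mm. A picture is of the moment at which its call begins: read the wrist's pose just before it. calibration takes no time and is no camera call.
- bot.hand_in(): hands the job in, once; it reports no verdict.
Trained networks look in the newest picture that a camera, given by its name, has taken for a name from the list of things; names that differ only in an ending like _2 or _b are one class to them, and where a whole thing is asked for, a point or a joint stands for the part that bears it (a point fixed in the world has none). Each returns a list of dicts, best first, with "score" (0 to 1); they miss things now and then, are a little off and sometimes report something else, mostly with a low value. They report only what shows in the picture. A call takes as long as a camera call. They do not tell look-alikes from the thing itself.
- outline_of(camera, name): "pixels" (400x640 bool, what is visible of it) and "box" ([left, top, right, bottom] in pixels, round what is visible of it).
- mark_of(camera, name): "pixel" ([column, row] in pixels: a listed point, or the origin of a listed thing).
The state is a dict: "t": time; "q": joint angles; "qd": joint speeds; "tau": joint torques, N m; "eef_pos": TCP position; "tool_rot": TCP orientation; "contact_force": force on the tool from outside, world axes, zero at the start; "moment": the same for the moment, N m; "opening": finger opening in m.
Only numpy, scipy, OpenCV 4.12 (cv2) and the standard library are available. Lean on these libraries where they do the work, as an engineer would, in place of code of your own. Each camera call takes 0.05 s, during which the arm holds its last target.

### The job

The table hob on the shelf is disconnected from the gas and its black control knob has come off and stands on the lid of the wooden box. Pick the knob up, turn it so that the flat in its bore matches the flat of the bare tap spindle, and push it fully home. Then press it right down against the tap's spring, as when lighting the ring, and finish with the gripper still holding it pressed in, leaving the vase, funnel, strainer and jug as they stand.

Things in the scene. Friction and masses are not known exactly. Their poses are not given: they have to be found in the camera images.
- knob: Black plastic cooker knob, 30 to 65 g, standing on its skirt on the wooden box's lid. Origin: centre of its underside, z up. Skirt 46 mm across, z = 0 to 14 mm (38 mm across at its top); on it a bar grip 42 mm long (along x), 14 mm wide (along y), z = 14 to 36 mm. A white line on the bar's top and end marks its +x end. Bore: see knob_pointer.
- knob_pointer (a point): End of the white pointer line: bar's upper edge, 21 mm along the knob's +x, 36 mm above its underside. The knob's D-shaped blind bore opens on its underside, on the axis, mouth countersunk: 14 mm deep, diameter 11.4 mm, flat 1.1 mm from the axis on the pointer's side (+x), square to x. Match knob x to spindle_tip x within about 15 degrees; pushed hard it can be forced on askew, which is wrong.
- hob: Fixed single-burner table hob, stainless steel, 340 x 280 mm, panel 72 mm above the shelf. Origin: on the shelf under the tap axis; panel from x = -60 to +280 mm, 140 mm to each side. Burner centre at x = 165 mm; the black pan support round it is 117 mm high and begins 85 mm in +x from the tap. A flat black disc 58 mm across on the panel surrounds the tap. Stands left or right of the box.
- spindle_tip (a point): Centre of the top of the bare brass tap spindle, upright in the middle of the black disc, tip 93 mm above the shelf when not pressed (21 mm above the panel). D-section: diameter 10 mm, one flat 0.5 mm from the axis on the +x side, square to x; the top 2.5 mm taper in. With the knob home its bore's end rests on the tip: underside 14 mm below the tip, 7 mm above the panel (2 mm when pressed).
- spindle (a joint): How far the spindle is pressed down, m: 0 free (spring up), 0.005 at its stop. The spring pushes back with 5 N at the start and 11 N at the stop; it springs up again when let go.
- tap_turn (a joint): Angle of the tap spindle about its upright axis, rad, counter-clockwise from above; 0 has the flat towards the burner. It may stand anywhere from -0.7 to 0.7 at the start and turns stiffly (0.3 N m).
- box: Fixed small wooden box, 130 x 170 mm, with a flap lid that is shut; the flat lid top is 70.5 mm above the shelf. Origin: centre of its underside.
- vase: Green glass vase, 180 mm high, 92 mm across; bystander, stands behind the box. Origin: centre of its underside.
- funnel: Orange silicone funnel standing mouth down, 96 mm across, 100 mm high; bystander, behind the box. Origin: centre of its underside.
- jug: Grey plastic measuring jug turned upside down, 116 mm across, 125 mm high, handle to its +x; bystander, behind the box. Origin: centre of its lower rim.
- strainer: Stainless steel tea strainer, bowl 68 mm across and 27 mm high, handle 116 mm long to its +y; bystander, in front of the box. Origin: under the bowl's centre.
Not all that is in view belongs to the job. Of the things that look like the box, the larger one is meant. There is more than one size of the knob; the job needs the smaller.

How it is judged:
On the way, in this order (a step that is already met when the one before it is completed fails the run):
1. the knob is lifted off the box's lid in the gripper (height (world z) of knob above 0.085 m and contact force between the fingers and knob above 0.5 N and contact force between box and knob below 0.05 N), for 0.2 s.
2. the knob is home on the spindle, flat to flat, and pressed down by the gripper (z of knob in the frame of spindle_tip below -0.0125 m and horizontal distance between knob and spindle_tip below 0.003 m and x of knob_pointer in the frame of spindle_tip above 0.01 m and angle between the x axis of knob and the x axis of spindle_tip, either way round below 0.35 rad and angle between knob's own z axis and vertical below 0.1 rad and value of joint spindle above 0.004 m and contact force between the fingers and knob above 3 N), for 0.3 s.
At the end, for the whole second after the job is handed in: Knob home on the spindle (underside at least 12.5 mm below its tip, within 3 mm of its axis, upright within 6 degrees, pointer over the flat within 20 degrees); fingers press it (over 3 N) so the spindle stays more than 4 of its 5 mm down, at rest, through the last second (all of step 2 and linear speed of knob below 0.02 m/s); the arm keeps its last pose, push and grip.
It fails at once if the vase is shifted or tipped (distance of vase from where it was at the start of the episode above 0.03 m or angle between vase's own z axis and vertical above 0.35 rad).
It fails at once if the funnel is shifted or tipped (distance of funnel from where it was at the start of the episode above 0.03 m or angle between funnel's own z axis and vertical above 0.35 rad).
It fails at once if the jug is shifted or tipped (distance of jug from where it was at the start of the episode above 0.03 m or angle between jug's own z axis and vertical above 0.35 rad).
It fails at once if the strainer is shifted (distance of strainer from where it was at the start of the episode above 0.03 m).
It also fails if it takes over 42 s, if anything falls off the work surface, if the arm or the gripper's body presses on something with over 40 N, if the wrist force passes 120 N, or if a joint passes its speed limit or range.

## Working session

There is one attempt and no reset: what is moved stays moved. The work goes in short steps, Python scripts to look and compute and a shell command to move; the robot and the scene stay as the last step left them, time stands still between calls to the robot, and variables do not carry over. Pictures are saved under pics/ and viewed, and the job is handed in when it is done.

```bash
mkdir -p pics; ls
python3 - <<'E'
from bench import bot,cams
import cv2,pickle,numpy as np
print(bot.get_state())
d={}
for n in("scene","top","wrist"):
    p,z=cams.capture(n); d[n]=(p,z,cams.calibration(n)); cv2.imwrite(f"pics/a_{n}.png",p[:,:,::-1]); print(n,d[n][2])
pickle.dump(d,open("a.pkl","wb"))
E
```

```text
pics
{'t': 0.0, 'q': array([ 1.1884091 ,  0.33283075, -0.06469356,  1.46096985,  0.02160741,
        1.34989555, -0.08854656]), 'qd': array([-0.00022542, -0.00198692,  0.00097302,  0.00178192, -0.00010399,
       -0.0005504 , -0.00046299]), 'tau': array([ 6.56411885e-04, -6.23246741e+01,  2.52205477e-02, -3.89897060e+01,
       -6.12301240e-02,  3.97794507e-02,  1.88649778e-04]), 'eef_pos': array([ 0.21989448, -0.58461432,  0.22176598]), 'tool_rot': array([-0.36866397,  2.0269179 , -2.02409893]), 'contact_force': array([-0.49804499, -0.10457239,  0.28479134]), 'moment': array([-0.01375157, -0.02536768,  0.02347284]), 'opening': 0.08730065010198475}
scene {'fovy': 56.57319060772584, 'cx': 316.03312914617925, 'cy': 196.50446800831102, 'pose': array([[-0.50391709,  0.49718797, -0.70630849,  1.29483278],
       [ 0.86358037,  0.30630602, -0.40050664,  0.37992746],
       [ 0.01721946, -0.81177629, -0.5837146 ,  0.68876089],
       [ 0.        ,  0.        ,  0.        ,  1.        ]])}
top {'fovy': 54.795502306072244, 'cx': 314.07805371514377, 'cy': 201.3027932625239, 'pose': array([[-0.00584   , -0.98052157,  0.1963246 ,  0.34835589],
       [-0.99992356,  0.00786559,  0.00953941, -0.03099008],
       [-0.0108978 , -0.19625389, -0.98049255,  0.9656717 ],
       [ 0.        ,  0.        ,  0.        ,  1.        ]])}
wrist {'fovy': 70.5915899409257, 'cx': 313.8216907617183, 'cy': 206.87284111817007, 'T_tool_cam': array([[-4.81261756e-05,  9.58762406e-01,  2.84208809e-01,
        -7.73390109e-02],
       [-9.32202409e-04, -2.84208729e-01,  9.58761977e-01,
        -1.61469691e-01],
       [ 9.99999564e-01, -2.18798589e-04,  9.07438503e-04,
         8.21393155e-04],
       [ 0.00000000e+00,  0.00000000e+00,  0.00000000e+00,
         1.00000000e+00]])}
```

View pics/a_scene.png

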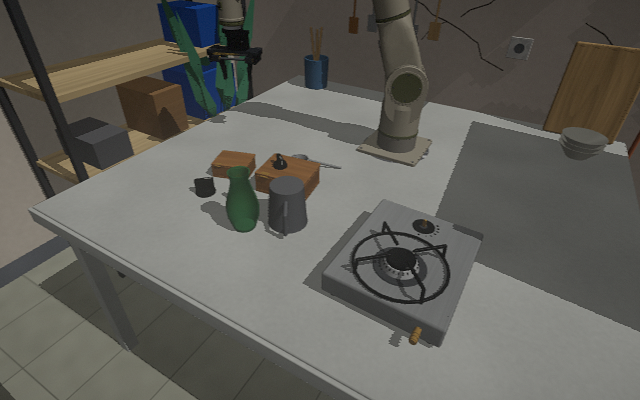

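View pics/a_top.png

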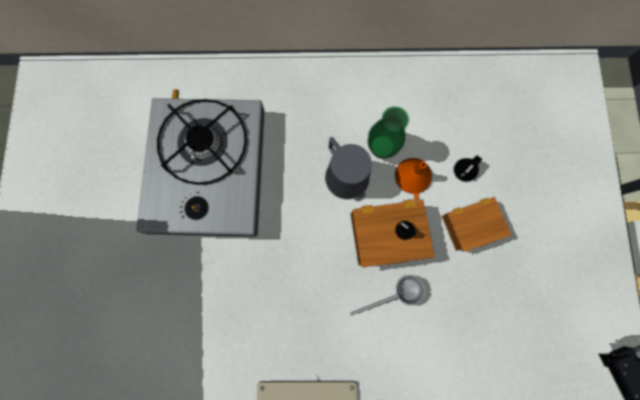

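View pics/a_wrist.png

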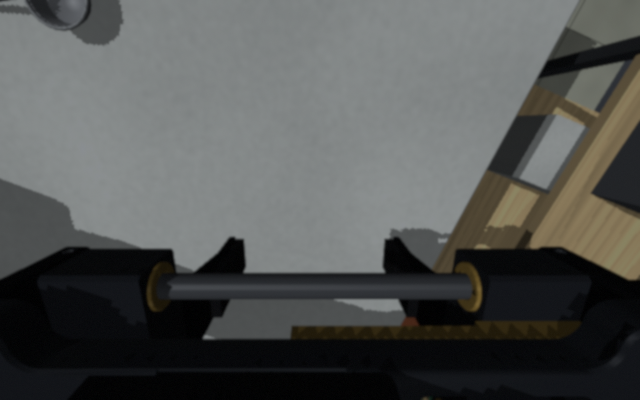

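The top view shows the hob at left with the tap at (196,208). The larger box has the small knob at (405,230). Decoys are the small box at (478,225) and the knob on the table at (467,168).

```bash
cat > h.py <<'E'
import numpy as np
from scipy.spatial.transform import Rotation as R
def f(c): return 200/np.tan(np.radians(c['fovy']/2))
def T_tool(s):
    T=np.eye(4);T[:3,:3]=R.from_rotvec(s['tool_rot']).as_matrix();T[:3,3]=s['eef_pos'];return T
def pose(c,s=None): return c['pose'] if 'pose' in c else T_tool(s)@c['T_tool_cam']
def ray_z(c,P,px,z):
    d=P[:3,:3]@np.array([(px[0]-c['cx'])/f(c),(px[1]-c['cy'])/f(c),1]);o=P[:3,3];return o+d*(z-o[2])/d[2]
def cloud(c,P,dep):
    v,u=np.mgrid[0:400,0:640];X=np.stack([(u-c['cx'])/f(c)*dep,(v-c['cy'])/f(c)*dep,dep],-1)
    return X@P[:3,:3].T+P[:3,3]
E
python3 - <<'E'
from bench import bot,cams,outline_of,mark_of
from h import *
s=bot.get_state(); print(np.round(T_tool(s)[:3,:3],3))
import cv2
for n in("top","scene"):
    p,z=cams.capture(n);c=cams.calibration(n);W=cloud(c,pose(c),z)
    for nm,h in(("knob",.0705),("knob_pointer",.1065),("spindle_tip",.093),("hob",0),("box",0),("strainer",0),("jug",0)):
        for r in mark_of(n,nm)[:3]:
            print(n,nm,round(r['score'],2),np.round(r['pixel'],1),np.round(ray_z(c,pose(c),r['pixel'],h),4))
    for px in((405,230),(380,250),(196,208),(230,220)) if n=="top" else (): print(px,W[px[1],px[0]])
    if n=="top":
        cv2.imwrite("pics/b_knob.png",cv2.resize(p[190:280,340:460,::-1],None,fx=6,fy=6,interpolation=cv2.INTER_CUBIC))
        cv2.imwrite("pics/b_tap.png",cv2.resize(p[170:245,140:260,::-1],None,fx=6,fy=6,interpolation=cv2.INTER_CUBIC))
E
```

```text
[[-0.936 -0.     0.352]
 [-0.352  0.001 -0.936]
 [ 0.    -1.    -0.001]]
top knob 0.79 [405.3 228. ] [ 0.4625 -0.2342  0.0705]
top knob 0.63 [466.  171.8] [ 0.5967 -0.3861  0.0705]
top knob_pointer 0.89 [461.8 173.2] [ 0.5834 -0.362   0.1065]
top knob_pointer 0.84 [400.9 222.5] [ 0.4704 -0.2169  0.1065]
top hob 0.62 [204.6 212.1] [0.5159 0.2573 0.    ]
top box 0.97 [472.6 221.9] [ 0.4857 -0.4198  0.    ]
top box 0.85 [385.6 233.6] [ 0.4578 -0.2003  0.    ]
top strainer 0.85 [408.2 287.8] [ 0.325  -0.2497  0.    ]
top strainer 0.67 [381.6 147.8] [ 0.6832 -0.1993  0.    ]
top jug 0.69 [348.2 175.8] [ 0.6082 -0.1102  0.    ]
(405, 230) [ 0.45359595 -0.22545146  0.10526948]
(380, 250) [ 0.41190338 -0.17328254  0.07164195]
(196, 208) [0.51049406 0.25162191 0.08774661]
(230, 220) [0.48419904 0.17518409 0.071774  ]
scene knob 0.72 [209.4 193.2] [ 0.6928 -0.3123  0.0705]
scene knob 0.52 [275.7 167.1] [ 0.4754 -0.2349  0.0705]
scene knob_pointer 0.68 [213.4 178.5] [ 0.6679 -0.3133  0.1065]
scene knob_pointer 0.5 [280.9 158. ] [ 0.4699 -0.217   0.1065]
scene spindle_tip 0.38 [427.9 217.4] [0.5026 0.2622 0.093 ]
scene hob 0.96 [418.  245.2] [0.5115 0.2559 0.    ]
scene box 0.94 [233.8 172.4] [ 0.4874 -0.4074  0.    ]
scene box 0.82 [287.6 182.5] [ 0.442 -0.214  0.   ]
scene box 0.41 [245.4 225.2] [ 0.6883 -0.1936  0.    ]
scene strainer 0.63 [299.1 163.7] [ 0.3181 -0.2471  0.    ]
scene strainer 0.35 [281.4 159. ] [ 0.3241 -0.3205  0.    ]
scene jug 0.64 [288.9 221.8] [ 0.611  -0.0963  0.    ]
```

View pics/b_knob.png

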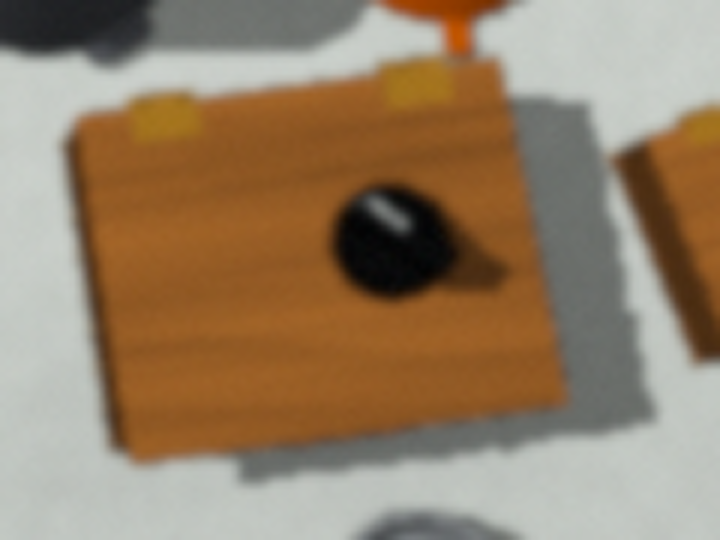

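View pics/b_tap.png

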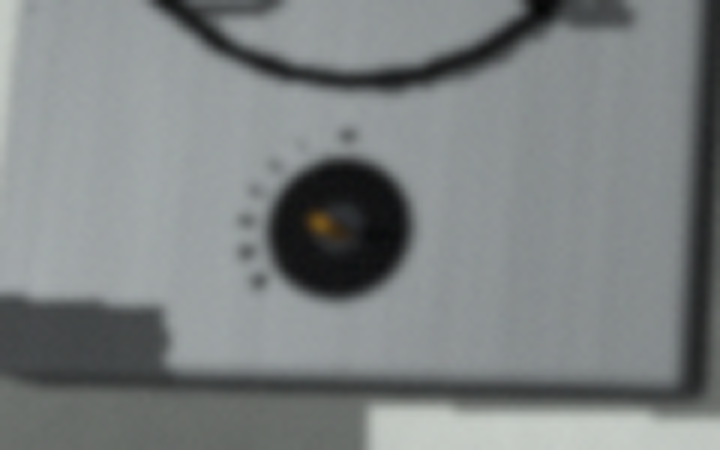

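```bash
python3 -m creep '{"linear":[[-0.02,0,-0.015],[-0.06,0,-0.043],[-0.10,0,-0.07],[-0.14,0,-0.10],[-0.18,0,-0.128],[-0.22,0,-0.156],[-0.26,0,-0.184],[-0.30,0,-0.213],[-0.335,0,-0.238],[-0.35,0,-0.248]],"yaw":[0,-0.05,-0.1,-0.16,-0.22,-0.28,-0.34,-0.4,-0.46,-0.49]}' 1
python3 -m creep '{"linear":[[0,0,0],[0,0,0],[0,0,0],[0,0,0]],"yaw":[0,0,0,0]}'
cat > look.py <<'E'
import sys,pickle,cv2
from bench import bot,cams,outline_of,mark_of
from h import *
tag=sys.argv[1]
s=bot.get_state();p,z=cams.capture("wrist");c=cams.calibration("wrist");P=pose(c,s)
pickle.dump((s,p,z,c,P),open(tag+".pkl","wb"))
cv2.imwrite(f"pics/{tag}.png",p[:,:,::-1])
print('t',s['t'],np.round(s['eef_pos'],4),s['contact_force'].round(2),'xyaw',np.degrees(np.arctan2(*T_tool(s)[[1,0],0])).round(2))
for a in sys.argv[2:]:
    n,h=a.split(':')
    for r in mark_of("wrist",n)[:3]: print(n,round(r['score'],2),np.round(r['pixel'],1),np.round(ray_z(c,P,r['pixel'],float(h)),4))
E
python3 look.py c1 knob:.0705 knob_pointer:.1065
```

```text
t: 1.95
eef_pos: [0.4625, -0.2253, 0.223]
tool_rot: [-0.781, 1.712, -1.712]
contact_force: [0.9, 0.8, -0.2]
opening: 0.0868
t: 2.35
eef_pos: [0.4596, -0.231, 0.2225]
tool_rot: [-0.775, 1.719, -1.719]
contact_force: [-0.4, -0.8, 0.3]
opening: 0.087
t 2.35 [ 0.4596 -0.231   0.2225] [-0.39 -0.78  0.33] xyaw -131.47
knob 0.75 [310.  195.5] [ 0.4551 -0.2305  0.0705]
knob 0.69 [481.  201.6] [ 0.5979 -0.3663  0.0705]
knob_pointer 0.84 [308.7 183.5] [ 0.4688 -0.2138  0.1065]
knob_pointer 0.7 [483.9 210.9] [ 0.5848 -0.3547  0.1065]
```

View pics/c1.png

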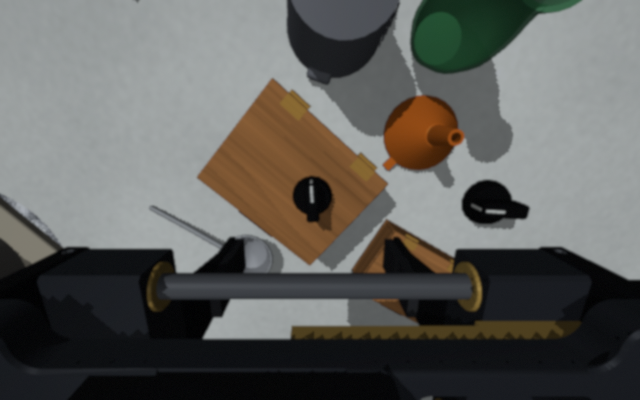

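The wrist picture shows the small knob at (312,197) on the larger box with its pointer up, nearly aligned. I'll zoom in to measure the angle.

Run:
```python
import pickle,cv2
from h import *
s,p,z,c,P=pickle.load(open("c1.pkl","rb"))
x0,y0=285,165
cv2.imwrite("pics/c1z.png",cv2.resize(p[y0:y0+65,x0:x0+60,::-1],None,fx=9,fy=9,interpolation=cv2.INTER_CUBIC))
W=cloud(c,P,z)
m=np.zeros((400,640),bool);m[160:235,280:345]=True
top=m&(W[...,2]>.100)&(W[...,2]<.115)
pts=W[top];print(len(pts),pts.mean(0),np.median(pts[:,2]))
r=cv2.minAreaRect((pts[:,:2]*1000).astype(np.float32));print(r)
a=np.linalg.svd(pts[:,:2]-pts[:,:2].mean(0))[2][0] if len(pts)<3000 else 0;print(np.degrees(np.arctan2(a[1],a[0])))
g=p.min(2); w=m&(g>130)&(np.abs(W[...,0]-.46)<.04)
v,u=np.nonzero(w); print(len(u),u.min(),u.max(),v.min(),v.max())
q=np.array([ray_z(c,P,(a,b),.1065) for a,b in zip(u,v)]);print(q.mean(0))
k=np.polyfit(q[:,0]-q[:,0].mean(),q[:,1],1) if len(q)>2 else 0;print('line yaw',np.degrees(np.arctan(k[0])))
# skirt ring
dk=m&(p.max(2)<60)&(W[...,2]>.0745)
pp=W[dk];sk=pp[(pp[:,2]<.086)];print('skirt',len(sk),cv2.minEnclosingCircle((sk[:,:2]*1000).astype(np.float32)))
lid=W[(abs(W[...,2]-.0705)<.006)];print('lid',np.median(lid[:,2]))
```

```text
523 [ 0.45800763 -0.22995331  0.10520315] 0.10534661635028825
((457.4967041015625, -230.49098205566406), (41.46110916137695, 13.945684432983398), 51.29410934448242)
-128.66253052140314
13 311 312 187 200
[ 0.46348469 -0.22347423  0.1065    ]
line yaw 50.715423646288954
skirt 701 ((458.4185485839844, -230.79632568359375), 22.002519607543945)
lid 0.06967373626393963
```

View pics/c1z.png

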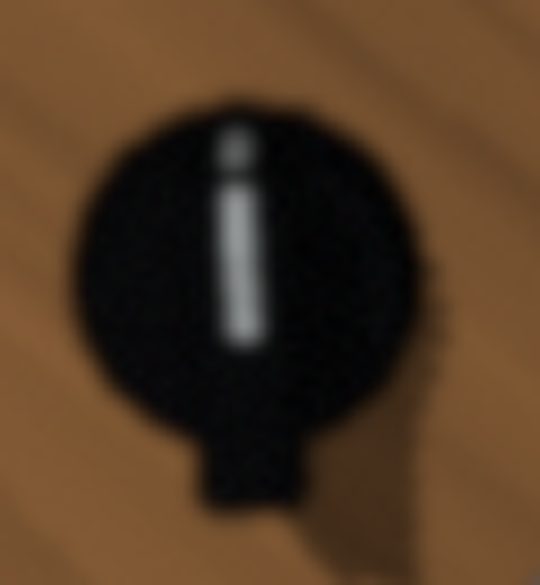

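```bash
python3 -m creep '{"linear":[[0,0.01,-0.001],[0,0.04,-0.0017],[0.0005,0.07,-0.0017],[0.0005,0.095,-0.0017],[0.0005,0.11,-0.0017],[0.0005,0.12,-0.0017],[0.0005,0.127,-0.0017],[0.0005,0.132,-0.0017],[0.0005,0.1355,-0.0017],[0.0005,0.1355,-0.0017]],"yaw":[-0.02,-0.047,-0.047,-0.047,-0.047,-0.047,-0.047,-0.047,-0.047,-0.047]}' 1
python3 look.py c2 knob:.0705 knob_pointer:.1065
```

```text
t: 3.5
eef_pos: [0.4588, -0.2289, 0.0871]
tool_rot: [-0.811, 1.686, -1.686]
contact_force: [0.3, 0.3, -0.3]
opening: 0.087
t 3.5 [ 0.4588 -0.2289  0.0871] [ 0.33  0.28 -0.28] xyaw -128.61
knob 0.76 [559.3 249.6] [ 0.5872 -0.3399  0.0705]
knob 0.66 [309.6 243.8] [ 0.4555 -0.2291  0.0705]
knob_pointer 0.97 [313.3 235. ] [ 0.4708 -0.2142  0.1065]
```

View pics/c2.png

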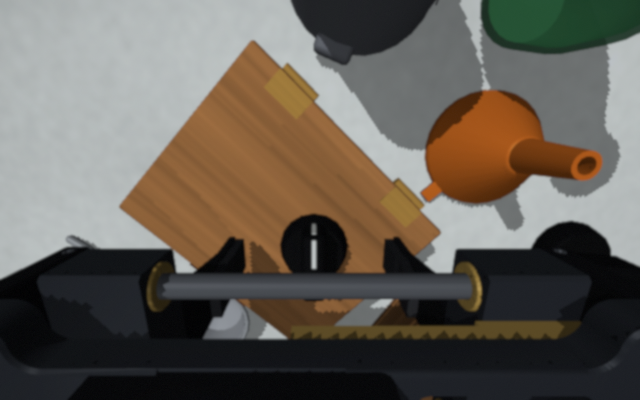

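The knob is centred between the fingers at (314,245), and its white line is parallel to the fingers. I'll close the gripper.

```bash
python3 -m creep '{"linear":[[0,0,0],[0,0,0],[0,0,0],[0,0,0],[0,0,0],[0,0,0],[0,0,0],[0,0,0],[0,0,0],[0,0,0]],"yaw":[0,0,0,0,0,0,0,0,0,0]}' 0 50
python3 look.py c3
```

```text
t: 4.65
eef_pos: [0.4587, -0.2289, 0.0871]
tool_rot: [-0.811, 1.686, -1.686]
contact_force: [-0.1, -0.0, -0.5]
opening: 0.0147
t 4.65 [ 0.4587 -0.2289  0.0871] [-0.07 -0.05 -0.48] xyaw -128.61
```

```bash
python3 -m creep '{"linear":[[0,-0.005,0],[0,-0.015,0],[0,-0.03,0],[0,-0.05,0],[0,-0.075,0],[0,-0.1,0],[0,-0.12,0],[0,-0.13,0],[0,-0.13,0],[0,-0.13,0]],"yaw":[0,0,0,0,0,0,0,0,0,0]}'
python3 look.py c4
```

```text
t: 5.7
eef_pos: [0.4584, -0.2288, 0.2164]
tool_rot: [-0.812, 1.687, -1.686]
contact_force: [0.1, 0.1, -0.9]
opening: 0.0138
t 5.7 [ 0.4584 -0.2288  0.2164] [ 0.06  0.15 -0.9 ] xyaw -128.62
```

View pics/c4.png

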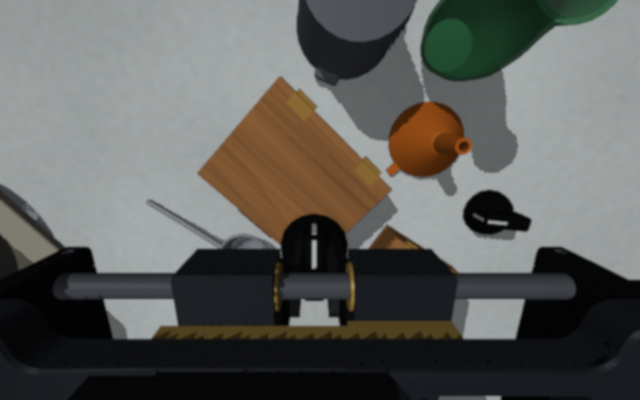

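The knob is held and the lid is empty. Next I'll move over the hob for a look at the spindle.

```bash
python3 -m creep '{"linear":[[-0.01,0,-0.009],[-0.04,0,-0.035],[-0.075,0,-0.066],[-0.111,0,-0.097],[-0.147,0,-0.128],[-0.183,0,-0.16],[-0.219,0,-0.191],[-0.255,0,-0.223],[-0.29,0,-0.253],[-0.32,0,-0.28]],"yaw":[0.02,0.09,0.17,0.25,0.33,0.41,0.49,0.57,0.65,0.7]}'
python3 bench_dummy 2>/dev/null
python3 - <<'E'
from bench import bot
from h import *
s=bot.get_state();T=T_tool(s);print(np.round(T,3))
print(T[:3,:3].T@(np.array([.437,.245,.216])-s['eef_pos']))
E
```

```text
t: 6.75
eef_pos: [0.4387, 0.198, 0.2163]
tool_rot: [-0.208, 2.12, -2.12]
contact_force: [0.8, 0.3, -0.6]
opening: 0.013
[[-0.981 -0.001  0.193  0.439]
 [-0.193 -0.    -0.981  0.198]
 [ 0.001 -1.    -0.     0.216]
 [ 0.     0.     0.     1.   ]]
[-0.00742637  0.00030228 -0.0464053 ]
```

```bash
python3 -m creep '{"linear":[[-0.003,0,-0.02],[-0.007,0,-0.04],[-0.007,0,-0.047],[-0.007,0,-0.047],[-0.007,0,-0.047],[-0.007,0,-0.047]],"yaw":[0,0,0,0,0,0]}'
python3 look.py c5 spindle_tip:.093 hob:0
```

```text
t: 7.35
eef_pos: [0.4377, 0.242, 0.2168]
tool_rot: [-0.208, 2.118, -2.12]
contact_force: [0.2, 0.4, -0.9]
opening: 0.0136
t 7.35 [0.4377 0.242  0.2168] [ 0.21  0.42 -0.92] xyaw -168.82
spindle_tip 0.6 [312.2 123.9] [0.5129 0.2572 0.093 ]
hob 0.82 [315.7 122.4] [0.5153 0.2535 0.    ]
```

View pics/c5.png

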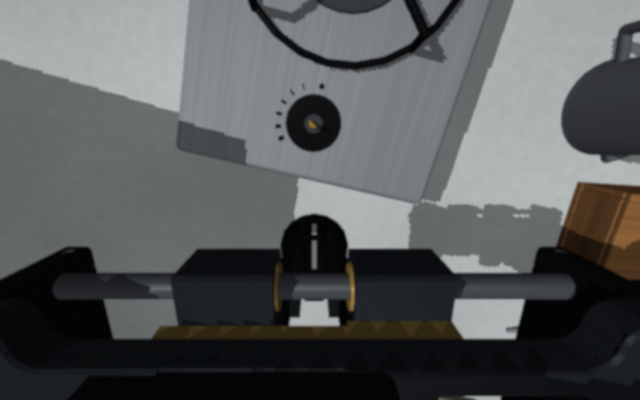

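Spindle at (313,124), matching the estimate of (0.513,0.257). I'll get closer to read the flat.

```bash
python3 -m creep '{"linear":[[0,0.015,0],[0,0.04,0],[0,0.065,0],[0,0.08,0],[0,0.085,0],[0,0.085,0],[0,0.085,0],[0,0.085,0]],"yaw":[0,0,0,0,0,0,0,0]}'
python3 look.py c6 spindle_tip:.093 hob:0
python3 - <<'E'
import pickle,cv2
from h import *
s,p,z,c,P=pickle.load(open("c6.pkl","rb"))
cv2.imwrite("pics/c6z.png",cv2.resize(p[95:170,270:360,::-1],None,fx=8,fy=8,interpolation=cv2.INTER_CUBIC))
E
```

```text
t: 8.3
eef_pos: [0.4379, 0.2437, 0.133]
tool_rot: [-0.207, 2.118, -2.117]
contact_force: [0.6, 0.3, -0.6]
opening: 0.0137
t 8.3 [0.4379 0.2437 0.133 ] [ 0.61  0.3  -0.6 ] xyaw -168.73
spindle_tip 0.57 [315.5 126.2] [0.5124 0.2562 0.093 ]
hob 0.62 [315.9 121.5] [0.5163 0.256  0.    ]
```

View pics/c6z.png

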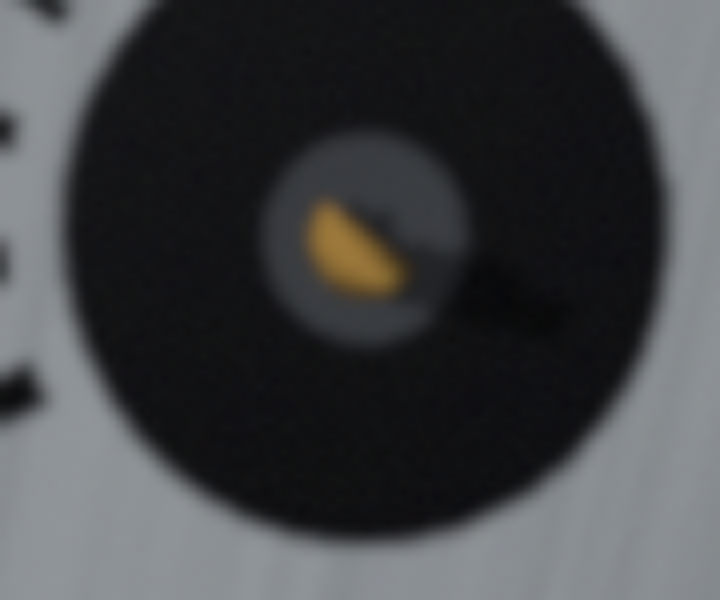

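View pics/c6.png

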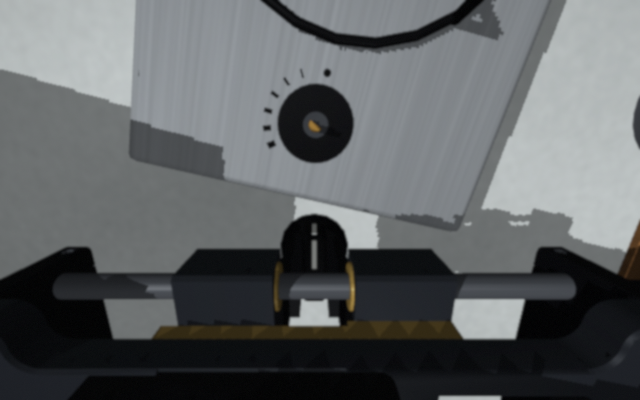

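```bash
cat > fit.py <<'E'
import pickle,cv2,sys
from h import *
from scipy.optimize import minimize, least_squares
def fit(tag):
    s,p,z,c,P=pickle.load(open(tag+".pkl","rb"))
    hsv=cv2.cvtColor(p,cv2.COLOR_RGB2HSV)
    m=np.zeros((400,640),bool);m[100:160,285:345]=1
    b=((p[...,0].astype(float)-p[...,2])*m).clip(0); 
    T=T_tool(s);x0=ray_z(c,P,(314,125),.093)
    # render D template, compare to soft 'orangeness'
    win=(slice(100,150),slice(290,340));v,u=np.mgrid[100:150,290:340]
    ss=[(i+.5)/4-.5 for i in range(4)]
    grid=[np.array([ray_z(c,P,(0,0),.093)])]
    o=P[:3,3]
    def pl(u,v,h):
        d=np.stack([(u-c['cx'])/f(c),(v-c['cy'])/f(c),np.ones(u.shape)],-1)@P[:3,:3].T
        return (o+d*((h-o[2])/d[...,2])[...,None])[...,:2]
    Q=[pl(u+a,v+e,.093) for a in ss for e in ss]
    def model(q):
        x,y,psi,r=q[:4];n=np.array([np.cos(psi),np.sin(psi)])
        I=0
        for g in Q:
            d=g-[x,y];I=I+(1/(1+np.exp((np.hypot(*np.moveaxis(d,-1,0))-r)/.0001)))*(1/(1+np.exp((d@n-.0005)/.0001)))
        return cv2.GaussianBlur(I/16,(0,0),.8)
    obs=b[win];best=None
    for psi0 in np.radians([-60,-30,0]):
      def cost(q):
        M=model(q);a=(M*obs).sum()/((M*M).sum()+1e-9);return ((obs-a*M)**2).sum()/(obs**2).sum()
      r=minimize(cost,[x0[0],x0[1],psi0,.0045],method='Nelder-Mead',options=dict(initial_simplex=np.array([x0[0],x0[1],psi0,.0045])+np.vstack([np.zeros(4),np.diag([.003,.003,.4,.001])]),maxiter=400,xatol=1e-6,fatol=1e-6))
      if best is None or r.fun<best.fun:best=r
    print(tag,'tip',best.x[:2].round(4),'psi',np.degrees(best.x[2]).round(1),'r',best.x[3].round(4),'res',round(best.fun,3),'pk',obs.max())
    # disc
    dk=((p.max(2)<75)&m[...]*0==1)
    m2=np.zeros((400,640),np.uint8);m2[75:172,265:370]=(p[75:172,265:370].max(2)<90)
    n,l,st,ce=cv2.connectedComponentsWithStats(m2);k=1+np.argmax(st[1:,4])
    cs,_=cv2.findContours((l==k).astype(np.uint8),cv2.RETR_EXTERNAL,cv2.CHAIN_APPROX_NONE)
    e=cv2.fitEllipse(max(cs,key=len));print('disc ell',e,'->',ray_z(c,P,e[0],.0725)[:2].round(4))
    print('tip in tool', (T[:3,:3].T@(np.array([*best.x[:2],.093])-T[:3,3])).round(4))
for t in sys.argv[1:]: fit(t)
E
python3 fit.py c5 c6
python3 - <<'E'
import pickle,cv2
from h import *
for tag in("c1","c2","c3","c4","c5","c6"):
    s,p,z,c,P=pickle.load(open(tag+".pkl","rb"));W=cloud(c,P,z);T=T_tool(s);L=(W-T[:3,3])@T[:3,:3]
    m=np.zeros((400,640),bool);m[160:320,275:350]=1
    h={'c1':.1165}.get(tag,.0194)  # tool y of bar top
    yt=-.0194 if tag!='c1' else T[2,3]-.1065
    q=m&(abs(L[...,1]-yt)<.006)&(z>0)&(p.max(2)<75)
    w=m&(p.min(2)>110)&(abs(L[...,0])<.03)&(abs(L[...,1]-yt)<.008)
    pts=L[q];print(tag,len(pts))
    if len(pts)>20: print('  bar',cv2.minAreaRect((pts[:,[0,2]]*1000).astype(np.float32)),'y',np.median(pts[:,1]))
    pw=L[w]
    if len(pw)>3: print('  white n',len(pw),'x',pw[:,0].min().round(4),pw[:,0].max().round(4),'z',pw[:,2].mean().round(4))
E
```

```text
c5 tip [0.5137 0.2568] psi -29.9 r 0.0047 res 0.003 pk 88.0
disc ell ((313.0336608886719, 122.57074737548828), (54.367088317871094, 56.72332763671875), 177.39654541015625) -> [0.5143 0.2567]
tip in tool [-0.0775  0.1238  0.0002]
c6 tip [0.5135 0.2569] psi -29.3 r 0.0046 res 0.008 pk 96.0
disc ell ((315.232421875, 122.95384216308594), (75.01029968261719, 78.1959457397461), 1.665866494178772) -> [0.5146 0.2567]
tip in tool [-0.0767  0.0401  0.0019]
c1 443
  bar ((1.1556892395019531, -1.9252147674560547), (40.991119384765625, 13.945634841918945), 2.7622485160827637) y 0.1171762335662316
  white n 37 x -0.0164 -0.0007 z -0.0021
c2 826
  bar ((2.5528736114501953, -0.04551839828491211), (13.875616073608398, 42.080162048339844), 89.39302062988281) y -0.01817450838631927
  white n 143 x -0.0188 0.0016 z -0.0
c3 1219
  bar ((0.8617343902587891, -3.6087493896484375), (31.769119262695312, 41.28718185424805), 70.37544250488281) y -0.01834952122599212
  white n 121 x -0.0188 0.0018 z 0.0003
c4 1179
  bar ((0.5911951065063477, -3.598356246948242), (31.227113723754883, 40.921653747558594), 69.94248962402344) y -0.018363656552830565
  white n 136 x -0.0184 0.0006 z 0.0005
c5 1216
  bar ((-0.19966506958007812, 4.912147521972656), (40.87871170043945, 31.065906524658203), 21.293128967285156) y -0.018338008119121604
  white n 25 x -0.0189 -0.0005 z 0.0012
c6 1214
  bar ((-0.22609329223632812, -3.142610549926758), (31.021326065063477, 40.46522521972656), 68.62342834472656) y -0.01829122425563583
  white n 73 x -0.0189 0.022 z 0.001
```

```bash
python3 - <<'E'
import pickle,cv2
from h import *
from bench import bot
print(bot.get_state()['q'].round(3))
for tag in("c2","c3","c4","c5","c6"):
    s,p,z,c,P=pickle.load(open(tag+".pkl","rb"));T=T_tool(s)
    C=c['T_tool_cam']
    v,u=np.mgrid[222:275,303:326];g=p[222:275,303:326].min(2).astype(float)
    d=np.stack([(u-c['cx'])/f(c),(v-c['cy'])/f(c),np.ones(u.shape)],-1)@C[:3,:3].T;o=C[:3,3]
    X=o+d*((-.0184-o[1])/d[...,1])[...,None]
    w=np.where(g>.55*g.max(),g,0)
    rows=[i for i in range(len(w)) if (w[i]>0).any()]
    xs=[(w[i]*X[i,:,0]).sum()/w[i].sum() for i in rows];zs=[(w[i]*X[i,:,2]).sum()/w[i].sum() for i in rows]
    k=np.polyfit(xs,zs,1);print(tag,s['q'][6].round(3),len(rows),'x',min(xs).round(4),max(xs).round(4),'z@mid',np.mean(zs).round(4),'z@x=.002',np.polyval(k,.0022).round(4),'slope deg',np.degrees(np.arctan(k[0])).round(2))
E
python3 - <<'E'
import cv2
a=cv2.imread("pics/c3.png")[205:325,270:360];b=cv2.imread("pics/c6.png")[205:325,270:360]
cv2.imwrite("pics/cmp.png",cv2.resize(cv2.hconcat([a,b]),None,fx=4,fy=4,interpolation=cv2.INTER_CUBIC))
E
```

```text
[ 0.199  0.235 -0.88   1.861  0.2    1.137 -2.126]
c2 -0.39 39 x -0.0244 0.0015 z@mid 0.0002 z@x=.002 0.0002 slope deg -0.03
c3 -0.39 39 x -0.0244 0.0015 z@mid 0.0003 z@x=.002 0.0003 slope deg 0.08
c4 -0.339 39 x -0.0244 0.0015 z@mid 0.0004 z@x=.002 0.0004 slope deg -0.07
c5 -2.057 40 x -0.0255 0.0009 z@mid 0.0011 z@x=.002 0.0011 slope deg -0.05
c6 -2.126 40 x -0.0255 0.0009 z@mid 0.0011 z@x=.002 0.0012 slope deg 0.18
```

View pics/cmp.png

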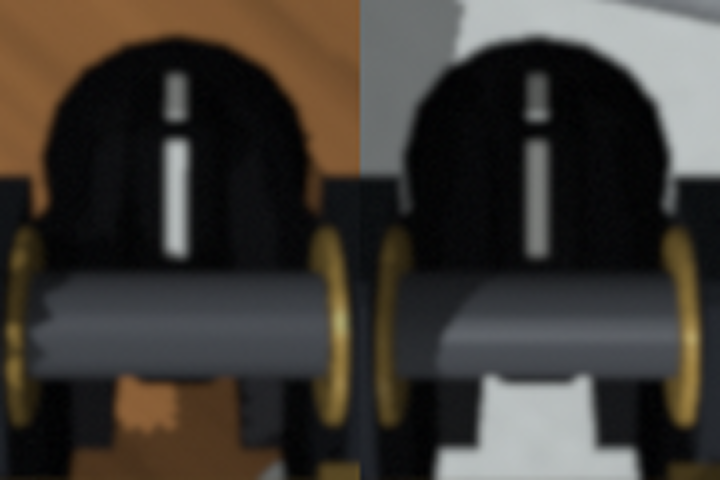

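```bash
python3 -m creep '{"linear":[[0,0,0],[0,0,0],[0,0,0],[0,0,0],[0,0,0],[0,0,0],[0,0,0]],"yaw":[0.13,0.26,0.39,0.52,0.64,0.71,0.71]}'
python3 - <<'E'
from bench import bot
from h import *
s=bot.get_state();T=T_tool(s);print(s['q'].round(3),s['t'],np.degrees(np.arctan2(T[1,0],T[0,0])),'\n',T.round(3))
E
```

```text
t: 9.15
eef_pos: [0.4354, 0.2374, 0.1197]
tool_rot: [-0.39, -1.968, 2.03]
contact_force: [0.1, -0.2, -1.1]
opening: 0.0139
[-0.429  0.168 -0.186  1.891  0.048  1.116 -2.603] 9.15 157.29020717935802 
 [[-0.922 -0.017 -0.386  0.435]
 [ 0.386 -0.028 -0.922  0.237]
 [ 0.005 -0.999  0.032  0.12 ]
 [ 0.     0.     0.     1.   ]]
```

Joint 7 is at its limit here, so I'll back off. The plan is to set the knob on the free hob panel and regrasp it a half turn round.

```bash
python3 -m creep '{"linear":[[0,0,0],[0,-0.01,0],[0,-0.02,0],[0,-0.02,0],[0,-0.02,0],[0,-0.02,0],[0,-0.02,0]],"yaw":[-0.12,-0.26,-0.38,-0.5,-0.52,-0.52,-0.52]}'
python3 - <<'E'
from bench import bot
from h import *
s=bot.get_state();T=T_tool(s);print(s['q'].round(3),s['t'],np.degrees(np.arctan2(T[1,0],T[0,0])),'\n',T.round(3))
print(T[:3,:3].T@(np.array([.502,.155,T[2,3]])-T[:3,3]))
E
```

```text
t: 9.85
eef_pos: [0.4355, 0.2379, 0.1394]
tool_rot: [-0.153, 2.138, -2.196]
contact_force: [-0.5, -0.3, -1.4]
opening: 0.0134
[-0.385  0.151 -0.234  1.866  0.052  1.159 -2.087] 9.85 -173.01786241224463 
 [[-0.992 -0.018  0.122  0.436]
 [-0.122 -0.028 -0.992  0.238]
 [ 0.021 -0.999  0.025  0.139]
 [ 0.     0.     0.     1.   ]]
[-0.05587824  0.00113024  0.09037189]
```

```bash
python3 -m creep '{"linear":[[-0.01,0,0.015],[-0.025,0,0.04],[-0.04,0,0.065],[-0.052,0,0.085],[-0.056,0,0.09],[-0.056,0,0.09],[-0.056,0,0.09]],"yaw":[0,0,0,0,0,0,0]}'
python3 look.py c7
python3 - <<'E'
from bench import bot
from h import *
s=bot.get_state();T=T_tool(s);print(s['q'].round(3),s['t'],'\n',T.round(3))
E
```

```text
t: 10.55
eef_pos: [0.5017, 0.1569, 0.1405]
tool_rot: [-0.157, 2.137, -2.194]
contact_force: [-0.0, 1.0, -0.3]
opening: 0.0134
t 10.55 [0.5017 0.1569 0.1405] [-0.04  0.97 -0.31] xyaw -172.82
[-0.268  0.204 -0.151  1.8    0.052  1.168 -1.882] 10.6 
 [[-0.992 -0.018  0.126  0.502]
 [-0.126 -0.027 -0.992  0.157]
 [ 0.021 -0.999  0.025  0.141]
 [ 0.     0.     0.     1.   ]]
```

View pics/c7.png

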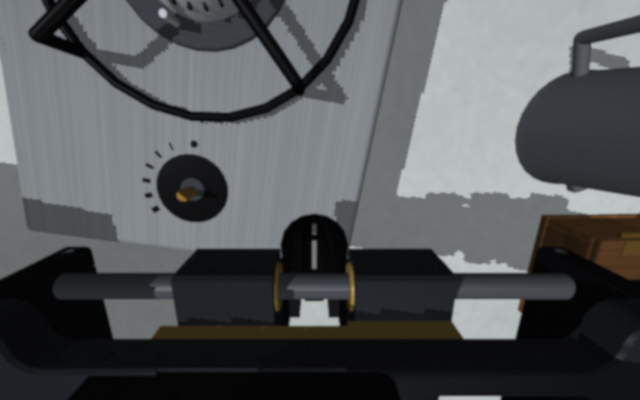

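```bash
python3 -m creep '{"linear":[[0,0.01,0],[0,0.025,0],[0,0.038,0],[0,0.045,0],[0,0.048,0],[0,0.05,0],[0,0.05,0]],"yaw":[0,0,0,0,0,0,0]}'
python3 -m creep '{"linear":[[0,0.0005,0],[0,0.001,0],[0,0.0015,0]],"yaw":[0,0,0]}'
```

```text
t: 11.3
eef_pos: [0.5017, 0.1545, 0.0908]
tool_rot: [-0.156, 2.137, -2.194]
contact_force: [0.8, 0.7, -0.8]
opening: 0.0138
t: 11.6
eef_pos: [0.5017, 0.1544, 0.0894]
tool_rot: [-0.156, 2.137, -2.194]
contact_force: [0.0, 0.3, -0.3]
opening: 0.0138
```

```bash
python3 -m creep '{"linear":[[0,0.0004,0],[0,0.0008,0],[0,0.0012,0]],"yaw":[0,0,0]}'
```

```text
t: 11.9
eef_pos: [0.5017, 0.1543, 0.0889]
tool_rot: [-0.155, 2.137, -2.194]
contact_force: [-4.7, -2.2, 14.1]
opening: 0.0138
```

```bash
python3 -m creep '{"linear":[[0,-0.001,0],[0,-0.001,0],[0,-0.001,0],[0,-0.001,0],[0,-0.001,0],[0,-0.001,0],[0,-0.015,0],[0,-0.035,0],[0,-0.05,0],[0,-0.05,0]],"yaw":[0,0,0,0,0,0,0,0,0,0]}' 1
python3 look.py c8 knob:.072 knob_pointer:.108
```

```text
t: 12.9
eef_pos: [0.5038, 0.1563, 0.141]
tool_rot: [-0.151, 2.136, -2.191]
contact_force: [-0.3, -0.1, -0.1]
opening: 0.0833
t 12.9 [0.5038 0.1563 0.141 ] [-0.26 -0.08 -0.12] xyaw -172.85
knob 0.64 [311.1 223.7] [0.4969 0.1549 0.072 ]
knob_pointer 0.77 [316.9 211.4] [0.5203 0.1542 0.108 ]
```

View pics/c8.png

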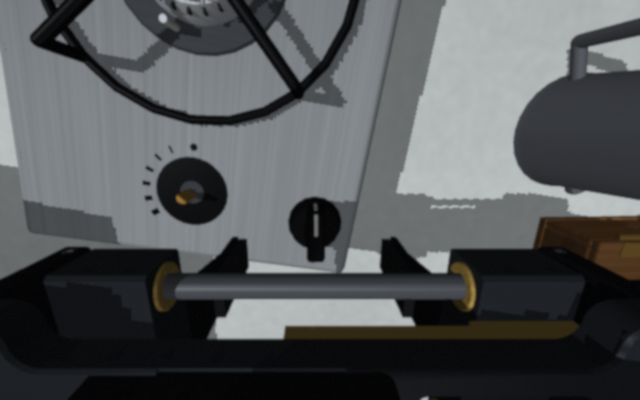

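The knob stands upright on the panel at (315,228). I'll make the half turn.

```bash
python3 -m creep '{"linear":[[0,0,0],[0,0,0],[0,0,0],[0,0,0],[0,0,0],[0,0,0],[0,0,0],[0,0,0],[0,0,0],[0,0,0]],"yaw":[-0.14,-0.28,-0.42,-0.56,-0.7,-0.84,-0.98,-1.12,-1.26,-1.4]}' 1
python3 -m creep '{"linear":[[0,0,0],[0,0,0],[0,0,0],[0,0,0],[0,0,0],[0,0,0],[0,0,0],[0,0,0],[0,0,0],[0,0,0]],"yaw":[-0.14,-0.28,-0.42,-0.56,-0.7,-0.84,-0.98,-1.12,-1.26,-1.4]}'
python3 -m creep '{"linear":[[0,0,0],[0,0,0],[0,0,0],[0,0,0],[0,0,0]],"yaw":[-0.14,-0.28,-0.34,-0.34,-0.34]}'
python3 look.py c9 knob:.072 knob_pointer:.108
python3 - <<'E'
from bench import bot
from h import *
s=bot.get_state();T=T_tool(s);print(s['q'].round(3),s['t'],'\n',T.round(3))
E
```

```text
t: 14.05
eef_pos: [0.5018, 0.1554, 0.137]
tool_rot: [-1.225, 1.239, -1.251]
contact_force: [-0.3, -0.5, 1.0]
opening: 0.0869
t: 15.05
eef_pos: [0.5018, 0.1554, 0.1371]
tool_rot: [-1.594, 0.179, -0.154]
contact_force: [-0.3, 0.1, 0.1]
opening: 0.0867
t: 15.55
eef_pos: [0.502, 0.1555, 0.1374]
tool_rot: [-1.595, -0.08, 0.111]
contact_force: [-0.2, -0.2, -0.2]
opening: 0.0875
t 15.55 [0.502  0.1555 0.1374] [-0.17 -0.19 -0.18] xyaw 6.93
knob 0.66 [312.  218.1] [0.4998 0.1508 0.072 ]
knob_pointer 0.57 [313.2 261.4] [0.5218 0.1556 0.108 ]
[ 0.017  0.237 -0.471  1.788  0.135  1.174  1.195] 15.7 
 [[ 0.992 -0.018 -0.122  0.502]
 [ 0.122 -0.028  0.992  0.156]
 [-0.021 -0.999 -0.025  0.138]
 [ 0.     0.     0.     1.   ]]
```

View pics/c9.png

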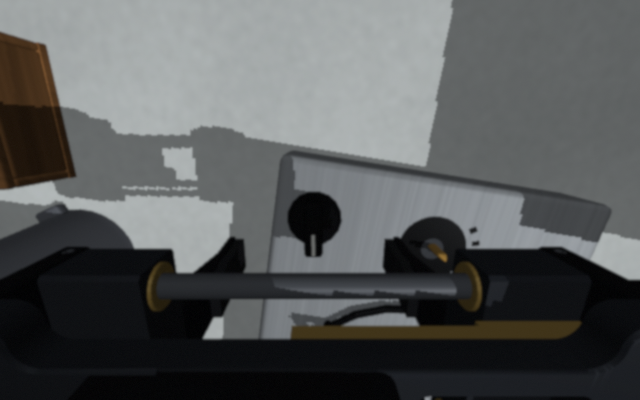

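```bash
cat > knob.py <<'E'
import pickle,cv2,sys
from h import *
tag,zp=sys.argv[1],float(sys.argv[2])
s,p,z,c,P=pickle.load(open(tag+".pkl","rb"));W=cloud(c,P,z);T=T_tool(s)
m=np.zeros((400,640),bool);m[170:262,270:365]=1
q=m&(z>0)&(p.max(2)<200)&(W[...,2]>zp+.027)&(W[...,2]<zp+.045)
pts=W[q];r=cv2.minAreaRect((pts[:,:2]*1000).astype(np.float32));print(len(pts),r,np.median(pts[:,2]))
C=np.array([r[0][0]/1000,r[0][1]/1000,zp])
sk=W[m&(p.max(2)<70)&(W[...,2]>zp+.004)&(W[...,2]<zp+.017)];print('skirt',len(sk),cv2.minEnclosingCircle((sk[:,:2]*1000).astype(np.float32)))
print('knob underside in tool',(T[:3,:3].T@(C-T[:3,3])).round(4))
E
python3 knob.py c9 .072
```

```text
1044 ((498.197509765625, 152.11773681640625), (41.6231803894043, 13.919142723083496), 7.3909430503845215) 0.10695539034522421
skirt 1294 ((498.2471008300781, 151.96920776367188), 22.452592849731445)
knob underside in tool [-0.0028  0.0655 -0.0013]
```

```bash
python3 -m creep '{"linear":[[-0.001,0.005,0],[-0.0028,0.02,-0.001],[-0.0028,0.035,-0.001],[-0.0028,0.044,-0.001],[-0.0028,0.047,-0.001],[-0.0028,0.049,-0.001],[-0.0028,0.0495,-0.001],[-0.0028,0.0495,-0.001]],"yaw":[0,0,0,0,0,0,0,0]}' 1
python3 -m creep '{"linear":[[0,0,0],[0,0,0],[0,0,0],[0,0,0],[0,0,0],[0,0,0],[0,0,0],[0,0,0]],"yaw":[0,0,0,0,0,0,0,0]}' 0 60
```

```text
t: 16.5
eef_pos: [0.4991, 0.1531, 0.0889]
tool_rot: [-1.595, -0.083, 0.112]
contact_force: [-0.3, 0.1, 0.5]
opening: 0.0868
t: 17.3
eef_pos: [0.4988, 0.153, 0.0886]
tool_rot: [-1.595, -0.082, 0.112]
contact_force: [0.6, 0.4, 0.1]
opening: 0.031
```

```bash
python3 -m creep '{"linear":[[0,0,0],[0,0,0],[0,0,0],[0,0,0]],"yaw":[0,0,0,0]}'
python3 -m creep '{"linear":[[0,-0.005,0],[0,-0.02,0],[0,-0.035,0],[0,-0.05,0],[0,-0.055,0],[0,-0.055,0]],"yaw":[0,0,0,0,0,0]}'
python3 look.py d1
python3 - <<'E'
import cv2
a=cv2.imread("pics/d1.png")
cv2.imwrite("pics/d1z.png",cv2.resize(a[195:330,255:375],None,fx=5,fy=4.4,interpolation=cv2.INTER_CUBIC))
E
```

```text
t: 17.7
eef_pos: [0.4989, 0.1533, 0.0887]
tool_rot: [-1.595, -0.083, 0.112]
contact_force: [-1.0, 1.4, 2.2]
opening: 0.0135
t: 18.3
eef_pos: [0.5004, 0.1547, 0.1448]
tool_rot: [-1.595, -0.084, 0.11]
contact_force: [-0.4, -0.6, -0.4]
opening: 0.0137
t 18.3 [0.5004 0.1547 0.1448] [-0.44 -0.63 -0.4 ] xyaw 7.05
```

View pics/d1.png

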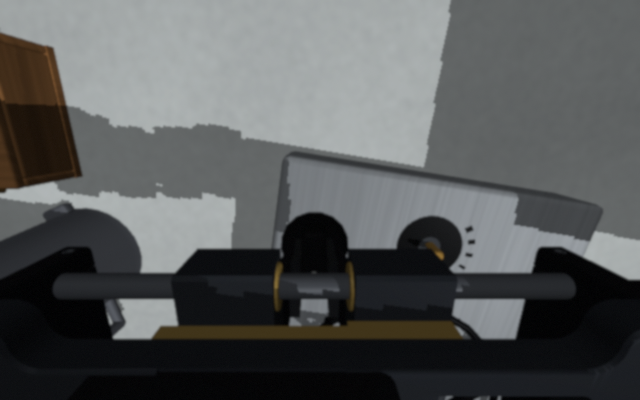

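View pics/d1z.png

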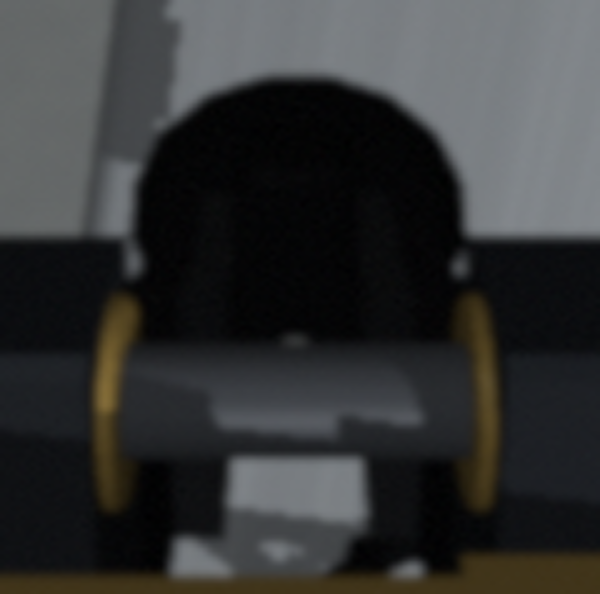

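```bash
python3 knob.py c8 .072; python3 knob.py c9 .072; python3 fit.py c6
```

```text
985 ((499.9104919433594, 152.93133544921875), (41.79872512817383, 13.801187515258789), 7.663847923278809) 0.10682529173712901
skirt 1226 ((500.9136962890625, 152.4859619140625), 21.983795166015625)
knob underside in tool [0.0032 0.0691 0.0012]
1044 ((498.197509765625, 152.11773681640625), (41.6231803894043, 13.919142723083496), 7.3909430503845215) 0.10695539034522421
skirt 1294 ((498.2471008300781, 151.96920776367188), 22.452592849731445)
knob underside in tool [-0.0028  0.0655 -0.0013]
c6 tip [0.5135 0.2569] psi -29.3 r 0.0046 res 0.008 pk 96.0
disc ell ((315.232421875, 122.95384216308594), (75.01029968261719, 78.1959457397461), 1.665866494178772) -> [0.5146 0.2567]
tip in tool [-0.0767  0.0401  0.0019]
```

```bash
python3 -m creep '{"linear":[[0,-0.015,0],[0.01,-0.03,0.008],[0.03,-0.03,0.022],[0.05,-0.03,0.036],[0.07,-0.03,0.05],[0.08,-0.03,0.058],[0.08,-0.03,0.058],[0.08,-0.03,0.058],[0.08,-0.03,0.058]],"yaw":[0,0.1,0.22,0.34,0.46,0.58,0.637,0.637,0.637]}'
python3 look.py d2 spindle_tip:.093
python3 - <<'E'
from bench import bot
from h import *
s=bot.get_state();T=T_tool(s);print(s['q'].round(3),s['t'],'\n',T.round(4))
E
python3 fit.py d2
```

```text
t: 19.25
eef_pos: [0.5724, 0.2225, 0.1706]
tool_rot: [-1.565, 0.411, -0.395]
contact_force: [0.2, -0.3, -0.1]
opening: 0.0136
t 19.25 [0.5724 0.2225 0.1706] [ 0.22 -0.33 -0.09] xyaw -29.32
spindle_tip 0.65 [319.2 133.2] [0.5117 0.2573 0.093 ]
[-0.148  0.389 -0.395  1.518  0.169  1.295  0.492] 19.35 
 [[ 0.8715 -0.0173  0.49    0.5725]
 [-0.4903 -0.0278  0.8711  0.2223]
 [-0.0014 -0.9995 -0.0327  0.1707]
 [ 0.      0.      0.      1.    ]]
d2 tip [0.5135 0.2569] psi -31.2 r 0.0047 res 0.005 pk 92.0
disc ell ((319.88226318359375, 133.6386260986328), (63.482208251953125, 65.43450927734375), 5.21967077255249) -> [0.5127 0.2571]
tip in tool [-0.0681  0.0776  0.0037]
```

View pics/d2.png

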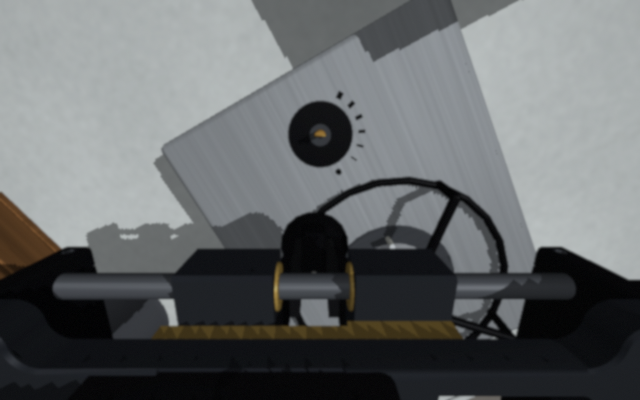

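Averaging both views puts the spindle axis at (0.5135, 0.2569) with its flat at about -30°, and the knob is at about -29°. I'll move over it and lower in steps.

```bash
python3 -m creep '{"linear":[[-0.02,0,0],[-0.045,0,0.001],[-0.0688,0,0.0018],[-0.0688,0.01,0.002],[-0.0688,0.03,0.003],[-0.0687,0.0457,0.0033],[-0.0687,0.0457,0.0033],[-0.0687,0.0457,0.0033],[-0.0687,0.0457,0.0033]],"yaw":[0,0,0,0,0,0,0,0,0]}'
python3 - <<'E'
from bench import bot,cams
import cv2
from h import *
s=bot.get_state();T=T_tool(s);print(s['q'].round(3),s['t'],'\n',T.round(4))
print('err tool',T[:3,:3].T@(np.array([.5134,.2576,.125])-T[:3,3]))
for n in("scene","top"):
    p,_=cams.capture(n)
    y,x=(190,380) if n=="scene" else (170,150)
    cv2.imwrite(f"pics/e1_{n}.png",cv2.resize(p[y:y+75,x:x+100,::-1],None,fx=7,fy=7,interpolation=cv2.INTER_CUBIC))
E
```

```text
t: 20.25
eef_pos: [0.5141, 0.2581, 0.1255]
tool_rot: [-1.563, 0.412, -0.397]
contact_force: [-0.5, 0.5, -0.4]
opening: 0.0133
[-0.201  0.35  -0.428  1.673  0.168  1.182  0.383] 20.25 
 [[ 0.8709 -0.0164  0.4912  0.5141]
 [-0.4915 -0.0271  0.8705  0.2581]
 [-0.001  -0.9995 -0.0316  0.1255]
 [ 0.      0.      0.      1.    ]]
err tool [-0.00035491  0.0005611  -0.00081347]
```

View pics/e1_scene.png

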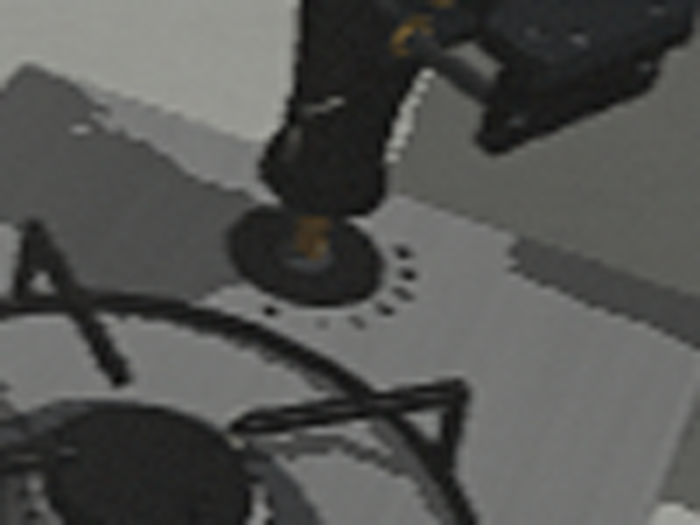

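```bash
python3 -m creep '{"linear":[[-0.0004,0.003,-0.0008],[-0.0004,0.008,-0.0006],[-0.0004,0.012,-0.0004],[-0.0004,0.013,-0.0004],[-0.0004,0.013,-0.0004]],"yaw":[0,0,0,0,0]}'
python3 -m creep '{"linear":[[0,0.001,0],[0,0.002,0],[0,0.003,0.0001],[0,0.004,0.0001],[0,0.005,0.0001]],"yaw":[0,0,0,0,0]}'
```

```text
t: 20.85
eef_pos: [0.5126, 0.2575, 0.1114]
tool_rot: [-1.565, 0.412, -0.396]
contact_force: [0.2, 0.6, -0.2]
opening: 0.0133
t: 21.35
eef_pos: [0.5127, 0.2575, 0.1067]
tool_rot: [-1.564, 0.412, -0.397]
contact_force: [-0.4, -0.4, -1.3]
opening: 0.0135
```

Nearly 3 mm past the tip with no force, so it is entering the bore.

```bash
python3 -m creep '{"linear":[[0.0003,0.001,0.0002],[0.0004,0.002,0.0003],[0.0004,0.003,0.0003],[0.0004,0.004,0.0003],[0.0004,0.005,0.0004]],"yaw":[0,0,0,0,0]}'
```

```text
t: 21.85
eef_pos: [0.5132, 0.2576, 0.1017]
tool_rot: [-1.564, 0.412, -0.397]
contact_force: [-0.6, -0.3, 1.3]
opening: 0.0134
```

```bash
python3 -m creep '{"linear":[[0,0.001,0],[0,0.002,0.0001],[0,0.003,0.0001],[0,0.004,0.0001],[0,0.005,0.0002]],"yaw":[0,0,0,0,0]}'
```

```text
t: 22.35
eef_pos: [0.5132, 0.2576, 0.0967]
tool_rot: [-1.564, 0.412, -0.397]
contact_force: [-0.3, 0.2, -0.3]
opening: 0.0134
```

```bash
python3 -m creep '{"linear":[[0,0.001,0],[0,0.002,0],[0,0.003,0.0001],[0,0.004,0.0001],[0,0.005,0.0001]],"yaw":[0,0,0,0,0]}'; python3 -m creep '{"linear":[[0,0.0005,0],[0,0.001,0],[0,0.001,0]],"yaw":[0,0,0]}'
```

```text
t: 22.85
eef_pos: [0.5133, 0.2576, 0.0924]
tool_rot: [-1.564, 0.412, -0.397]
contact_force: [-3.0, -0.1, 8.8]
opening: 0.0135
t: 23.15
eef_pos: [0.5133, 0.2576, 0.0916]
tool_rot: [-1.564, 0.411, -0.397]
contact_force: [-2.4, 0.6, 9.2]
opening: 0.0133
```

```bash
python3 -m creep '{"linear":[[0,0.0005,0],[0,0.001,0],[0,0.0015,0],[0,0.0015,0]],"yaw":[0,0,0,0]}'
```

```text
t: 23.55
eef_pos: [0.5134, 0.2577, 0.0907]
tool_rot: [-1.564, 0.411, -0.397]
contact_force: [-2.8, -2.0, 13.5]
opening: 0.0134
```

```bash
python3 -m creep '{"linear":[[0,0.0004,0],[0,0.0008,0],[0,0.0008,0],[0,0.0008,0]],"yaw":[0,0,0,0]}'
python3 - <<'E'
from bench import bot,cams
import cv2
from h import *
s=bot.get_state();T=T_tool(s);print(s['contact_force'],s['t'],T[:3,3],np.degrees(np.arctan2(T[1,0],T[0,0])))
p,_=cams.capture("scene");cv2.imwrite("pics/f_scene.png",cv2.resize(p[190:265,380:480,::-1],None,fx=7,fy=7,interpolation=cv2.INTER_CUBIC))
p,_=cams.capture("wrist");cv2.imwrite("pics/f_wrist.png",p[:,:,::-1])
p,_=cams.capture("top");cv2.imwrite("pics/f_top.png",p[:,:,::-1])
E
```

```text
t: 23.95
eef_pos: [0.5135, 0.2577, 0.0905]
tool_rot: [-1.564, 0.411, -0.398]
contact_force: [-5.8, -2.8, 19.3]
opening: 0.0136
[-5.82324051 -2.8015959  19.34347594] 23.95 [0.51351977 0.25771943 0.09047118] -29.429780440881338
```

View pics/f_scene.png

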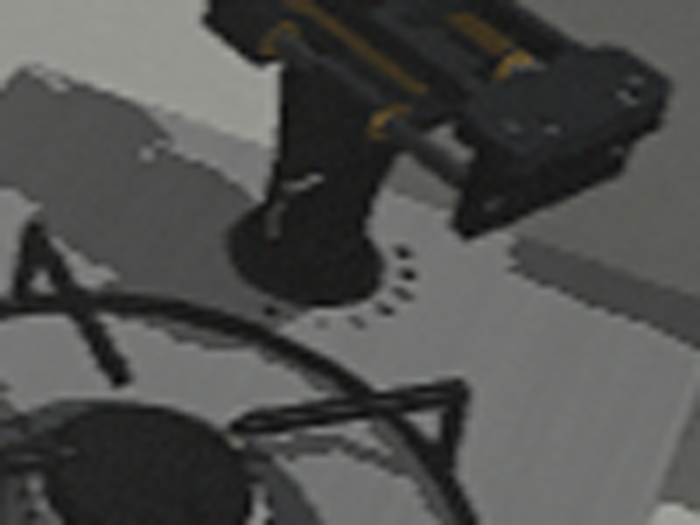

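View pics/f_wrist.png

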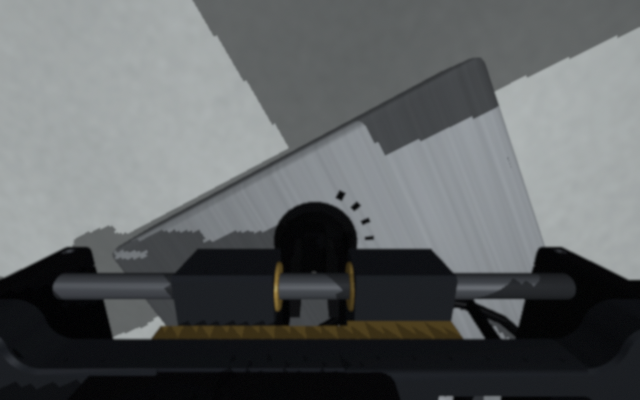

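View pics/f_top.png

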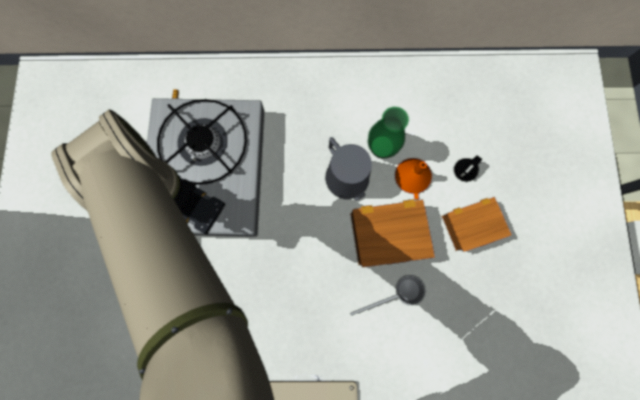

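The scene view shows the knob seated on the disc at crop (305,255). The top view shows the vase, funnel, strainer and jug unmoved. I'll hold and check that it's steady.

```bash
python3 -m creep '{"linear":[[0,0,0],[0,0,0],[0,0,0],[0,0,0],[0,0,0],[0,0,0]],"yaw":[0,0,0,0,0,0]}'
python3 look.py g1
python3 - <<'E'
import pickle
from h import *
for t in("d1","g1"):
    s,p,z,c,P=pickle.load(open(t+".pkl","rb"));T=T_tool(s);L=(cloud(c,P,z)-T[:3,3])@T[:3,:3]
    m=np.zeros((400,640),bool);m[225:265,306:322]=1
    print(t,np.median(L[m&(z>0)],0).round(4))
E
```

```text
t: 24.7
eef_pos: [0.5135, 0.2577, 0.0905]
tool_rot: [-1.564, 0.411, -0.398]
contact_force: [-6.0, -2.7, 19.0]
opening: 0.0134
t 24.7 [0.5135 0.2577 0.0905] [-5.98 -2.68 19.04] xyaw -29.43
d1 [-0.0147 -0.0181 -0.0015]
g1 [-0.014  -0.0182 -0.0011]
```

```bash
python3 -c "
from bench import bot
print(bot.hand_in());s=bot.get_state();print(s['t'],s['contact_force'],s['eef_pos'])"
```

```text
the job is handed in; nothing more can be done
None
the job is handed in; nothing more can be done
```

The knob is on the spindle with its flat matched, and the gripper is holding it pressed down. I handed the job in at about 24.8 s of the 42 s allowed; no verdict came back.

**What I did:** I lifted the small knob off the larger box's lid and measured the spindle: its axis is at about (0.5135, 0.2569) m and its flat at about -30°. The first grasp could not turn that far because joint 7 reached its limit. I set the knob on the free part of the hob panel, regrasped it a half turn round, and pushed it on with the knob at about -29°.

**Last checks:**
- **Seating:** the knob went on about 13 mm with almost no force. The spring then pushed back with about 9 N, and the force rose to 19 N with almost no further travel, so the spindle is at its stop.
- **Depth:** the knob's underside works out at about 73 to 74 mm above the shelf, which fits a fully pressed spindle.
- **Grip:** the knob has not slipped in the fingers, and the pose and force stayed steady over the last 0.75 s.
- **Bystanders:** the vase, funnel, strainer and jug look unmoved in the top view.

**Not clean:**
- **Joint limit:** joint 7 briefly read -2.603 rad against its range of -2.6 before I backed off; if that counts as leaving the range, the run fails.
- **Tilt:** that episode also left the tool tilted about 2°, within the 6° allowed for the knob.
- **Side force:** about 6.5 N of side force remains on the tool.
- **Camera readings:** the wrist camera's readings from opposite directions differed by 1 to 2 mm. I averaged them for the spindle and corrected for the offset when placing the knob.

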